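# Sleeve the bare stud on the drive test fixture

## Robot

A 6-joint arm with a two-finger parallel gripper is mounted at the origin on the work surface. World frame = base frame: x ahead of the robot, y to its left, z up, the work surface at z = 0. Lengths are in m, angles in rad, forces in N, time in s.
With the tool pointing down it reaches from about 0.275 to 1 m from the base axis. Payload 8.4 kg.
Tool frame: the origin (TCP) lies at the very end of the fingers, on their centre line; the grasp point (between the pads) lies env.grip_depth behind it (env.grip_depth is the distance from the TCP to the grasp point, in m); z points along the fingers, y is the direction in which the jaws open and shut (so a half turn about z gives the same grasp; the last joint's range is limited). The gripper opens to 85 mm and grips with 20 to 120 N. Pads are 22 mm wide; open, the fingers measure 114 mm over their backs; the gripper's body (76 mm by 85 mm) begins 54 mm behind the grasp point. The pads swing forward as they close: fully open they stand 13 mm farther back than shut.
Start: joints at [-1.286, 0.353, 1.633, -0, 1.155, -0.002], TCP at [0.177, -0.599, 0.231] pointing down, gripper open.
Joint ranges: [-2.63, 2.63], [-0.92, 2.1], [0.06, 2.66], [-1.3, 4.44], [0, 2.69], [-3.02, 3.02]. Speed limits (rad/s): [2.22, 2.22, 2.79, 3.14, 3.14, 3.14].

## Interface

Orientations are given as a 3x3 rotation matrix whose columns are the frame's x, y, z axes.
In Python, from bench import env, read_camera gives the robot as it stands. The module is installed in compiled form; this text tells all that it offers.
- The arm moves only by the tool drive_tool, never from a script. Its argument "deltas" is a list of rows, each an object with "translation": the shift along the tool's x, y, z as a fraction of full scale, a list of three; "yaw": the turn about the tool's z as a fraction of full scale. A call has 1 to 8 rows; each row shifts and turns the commanded pose from where the row before left it, along the tool's axes as they then stand; what a row does not reach is not made up. Full scale, the value 1, is 40 cm for a shift and pi/2 rad for a turn. A row lasts 1/8 s, in which the tool goes at most 62.5 mm and 10.7 degrees, less where a joint would pass 70% of its speed; a pose out of reach is approached as far as the arm can. A call with a number of a shift or a turn outside -1 to 1 is refused whole. A call with a gripper value outside its range is refused whole. "grip" is the opening, from -1 (shut) to 1 (fully open), so that 0 is half open, set as the call begins (left out, the last holds). The fingers move at their own pace and stop on an object; "squeeze" is the grip in N (left out, the last holds). Time passes only in rows, so rows that do not move let the fingers close. It gives the time, the measured TCP pose, the force and the opening at its end, in the units of the state.
- env.get_obs(): the state, without advancing time (a new reading comes with each control period).
- read_camera(name): name is "scene" or "top" or "wrist"; returns a dict with "image" (384x512x3 uint8, red, green, blue), "fx", "fy", "cx", "cy" (pixels), "dist_coeffs" ([k1, k2, p1, p2, k3] as OpenCV has them; the pictures are not rectified), "T" (4x4, takes a point from camera to world coordinates); the wrist camera has in their place "hand_eye" (4x4, takes a point from camera to tool coordinates, whose origin is the TCP and whose axes are the flange's). Camera axes: x right, y up, looking along -z (the intrinsics and any distortion apply to the point x, -y, -z); pixel columns grow to the right and rows downward; lengths in m; the calibration is good to about 2 mm. A picture is of the moment at which its call begins: read the wrist's pose just before it. There is no depth.
- env.hand_in(): hands the job in, once; it reports no verdict.
The state is a dict: "time": time; "joints": joint angles; "qvel": joint speeds; "joint_torque": joint torques, N m; "tcp_pos": TCP position; "eef_rot": TCP orientation; "ft_force": force on the tool from outside, world axes, zero at the start; "torque": the same for the moment, N m; "opening": opening from 0.0 (shut) to 1.0 (fully open).
Only numpy, scipy, OpenCV 4.12 (cv2) and the standard library are available. Lean on these libraries where they do the work, as an engineer would, in place of code of your own. Each camera call takes 0.05 s, during which the arm holds its last target.

## Task

Before the drive is powered for its test, the one bare stud on the connection bar must be covered like the other two. Pick the loose cream sleeve that matches the ones already fitted (the tall, narrow one), push it down over the bare stud and keep hold of it until its foot sits fully home on the bar, then let go. Leave the short sleeve and the wide sleeve standing where they are.

Things in the scene. Friction and masses are not known exactly. Their poses are not given: they have to be found in the camera images.
- sleeve_mid (a point): The loose sleeve to fit: a rigid cream plastic tube, 38 mm outside diameter, 28 mm bore, 70 mm long, open and alike at both ends, about 60 g, standing upright on the table. The point is its centre, on the axis, half-way up (35 mm above its foot); z runs along the tube.
- stud: Bare steel stud, fixed upright: 20 mm wide, tapering above 40 mm to a 6 mm tip at 55 mm. Origin: centre of its foot, on the top of a flat aluminium bar (50 x 280 mm, top 12 mm above the table); z up. One of three studs in a row, 90 mm apart; which one is bare varies. The other two wear fixed sleeves like the loose one, tops 70 mm above the bar. The sleeve slides on with 4 mm clearance all round.
- short_sleeve: Bystander: a loose cream sleeve, 38 mm outside diameter but only 32 mm tall, standing upright on the table at least 100 mm from the other loose sleeves (centre to centre). Origin at the centre of its foot. Leave it.
- wide_sleeve: Bystander: a loose cream sleeve, 70 mm tall but 56 mm in outside diameter (bore 44 mm), standing upright on the table at least 100 mm from the other loose sleeves (centre to centre). Origin at the centre of its foot. Leave it.
Things that resemble listed ones, but are neither listed nor needed, are in the scene too. Leave any blue look-alike of the part that bears sleeve_mid alone.

How it is judged:
On the way:
1. the sleeve is pushed down over the bare stud to within 10 mm of home while the fingers still hold or press it (z of sleeve_mid in the frame of stud below 0.045 m and horizontal distance between sleeve_mid and stud below 0.012 m and contact force between the fingers and sleeve above 0.3 N), for 0.1 s.
At the end, for the whole second after the job is handed in: The tall narrow sleeve stands on the bare stud, its axis within 12 mm of the stud's and within 10 degrees of it, its foot no more than 6 mm above the bar, released and at rest; the short and the wide sleeve still stand upright (within 11 degrees) and within 40 mm of where they stood (z of sleeve_mid in the frame of stud below 0.041 m and horizontal distance between sleeve_mid and stud below 0.012 m and angle between the z axis of sleeve_mid and the z axis of stud, either way round below 0.175 rad and linear speed of sleeve below 0.02 m/s and distance of each of short_sleeve, wide_sleeve from where it was at the start of the episode below 0.04 m and angle between each of short_sleeve, wide_sleeve's own z axis and vertical below 0.2 rad); the robot touches nothing.
It fails at once if the short sleeve is moved by more than 40 mm (distance of short_sleeve from where it was at the start of the episode above 0.04 m).
It fails at once if the wide sleeve is moved by more than 40 mm (distance of wide_sleeve from where it was at the start of the episode above 0.04 m).
It also fails if it takes over 40 s, if anything falls off the work surface, if the arm or the gripper's body presses on something with over 40 N, if the wrist force passes 120 N, or if a joint passes its speed limit or range.

## Working session

There is one attempt and no reset: what is moved stays moved. The work goes in short steps, Python scripts to look and compute and a tool call to move; the robot and the scene stay as the last step left them, time stands still between calls to the robot, and variables do not carry over. Pictures are saved under pics/ and viewed, and the job is handed in when it is done.

Besides the shell and the picture viewer there is one more tool, called after "Request:" by a JSON object that holds its "method" and its "body". drive_tool: Moves the arm, as the interface text tells. Its arguments: {"type":"object","properties":{"deltas":{"type":"array","items":{"type":"object","properties":{"translation":{"type":"array","items":{"type":"number","minimum":-1,"maximum":1}},"yaw":{"type":"number","minimum":-1,"maximum":1}}}},"grip":{"type":"number"},"squeeze":{"type":"number"}},"required":["deltas"]}

```bash
mkdir -p pics; python3 - <<'E'
from bench import env, read_camera
import cv2,numpy as np
o=env.get_obs();print(o['time'],o['tcp_pos'],o['eef_rot'],o['opening'],env.grip_depth)
for n in ['scene','top','wrist']:
    c=read_camera(n);cv2.imwrite(f'pics/{n}0.png',c['image'][:,:,::-1]);print(n,c['fx'],c['fy'],c['cx'],c['cy'],c['dist_coeffs']);print(c.get('T',c.get('hand_eye')))
E
```

```text
0.0 [ 0.17665249 -0.59901234  0.23054759] [[ 9.59155585e-01  2.82878757e-01 -4.16708717e-04]
 [ 2.82879063e-01 -9.59154635e-01  1.34947860e-03]
 [-1.79492687e-05 -1.41223811e-03 -9.99999003e-01]] 1.0003818185984852 0.0187
scene 400.4353003927178 400.4353003927178 259.03159604203967 194.6556794075399 [-0.05660176  0.          0.          0.          0.        ]
[[ 0.36465772 -0.6105129   0.70306383  1.1424912 ]
 [ 0.93095452  0.25418011 -0.26213768 -0.18497127]
 [-0.01866641  0.75011097  0.66104848  0.58199559]
 [ 0.          0.          0.          1.        ]]
top 355.87624721555534 355.87624721555534 261.43830437868553 194.42821458732638 [-0.08648895  0.          0.          0.          0.        ]
[[-2.78950967e-02  9.97875131e-01 -5.88819772e-02  4.94458995e-01]
 [-9.99124263e-01 -2.96708324e-02 -2.95016893e-02  2.76230655e-04]
 [-3.11860793e-02  5.80074596e-02  9.97828925e-01  7.47883958e-01]
 [ 0.00000000e+00  0.00000000e+00  0.00000000e+00  1.00000000e+00]]
wrist 278.7830872493812 278.7830872493812 258.77095053867475 196.5061983627954 [-0.00863394  0.          0.          0.          0.        ]
[[ 1.61163980e-04  9.58218435e-01  2.86037419e-01  7.34225192e-02]
 [ 9.99999889e-01 -2.77553976e-05 -4.70456730e-04 -4.82957875e-04]
 [-4.42861229e-04  2.86037463e-01 -9.58218333e-01 -1.41926784e-01]
 [ 0.00000000e+00  0.00000000e+00  0.00000000e+00  1.00000000e+00]]
```

View pics/scene0.png

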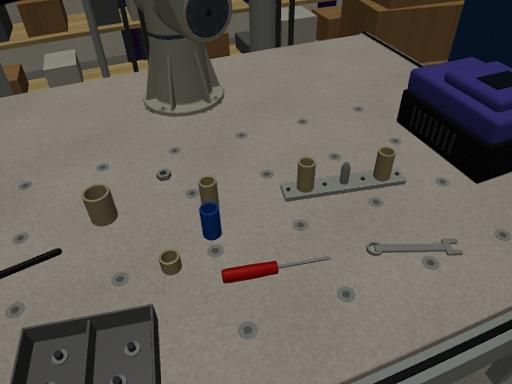

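View pics/top0.png

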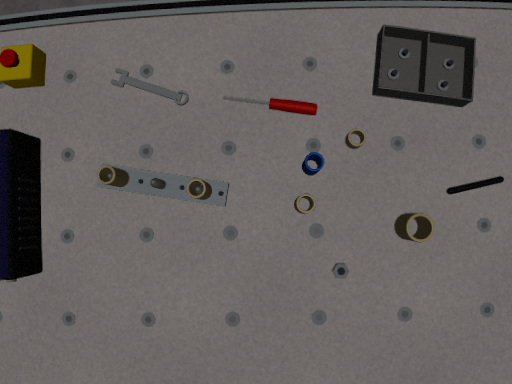

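View pics/wrist0.png

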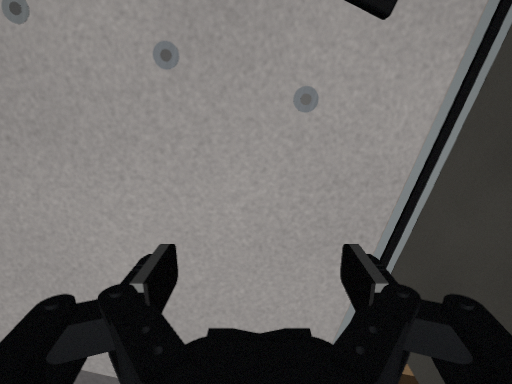

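Top view candidates: the tall narrow sleeve should be (305,203). The others are short (356,138), wide (419,227), blue look-alike (313,163), and fitted sleeves (107,175) and (197,188). The bare stud is at (157,183), between the two fitted ones. Next I measure these and take a close crop.

```bash
cat > h.py <<'E'
import cv2,numpy as np
def K(c): return np.array([[c['fx'],0,c['cx']],[0,c['fy'],c['cy']],[0,0,1.]])
def T(c,o=None):
    if 'T' in c: return np.array(c['T'])
    M=np.eye(4);M[:3,:3]=o['eef_rot'];M[:3,3]=o['tcp_pos'];return M@np.array(c['hand_eye'])
def ray(c,uv,o=None):
    p=cv2.undistortPoints(np.array([[uv]],float),K(c),np.array(c['dist_coeffs']))[0,0]
    M=T(c,o);return M[:3,3],M[:3,:3]@np.array([p[0],-p[1],-1])
def plane(c,uv,z,o=None):
    a,d=ray(c,uv,o);return a+d*(z-a[2])/d[2]
def proj(c,P,o=None):
    P=np.atleast_2d(P);M=np.linalg.inv(T(c,o));q=P@M[:3,:3].T+M[:3,3];q=q*[1,-1,-1]
    return cv2.projectPoints(q,np.zeros(3),np.zeros(3),K(c),np.array(c['dist_coeffs']))[0][:,0]
E
python3 - <<'E'
from bench import env, read_camera
from h import *
c=read_camera('top');im=c['image'];hsv=cv2.cvtColor(im,cv2.COLOR_RGB2HSV)
for nm,lo,hi in [('cream',(12,60,60),(32,255,255)),('blue',(105,120,40),(125,255,255))]:
    m=cv2.inRange(hsv,lo,hi)
    cs,_=cv2.findContours(m,cv2.RETR_EXTERNAL,cv2.CHAIN_APPROX_NONE)
    for k in cs:
        if cv2.contourArea(k)<60: continue
        x,y,w,h=cv2.boundingRect(k);(e,ax,an)=cv2.fitEllipse(k)
        print(nm,(x,y,w,h),'ell',np.round(e,1),np.round(ax,1),'z.07',plane(c,e,.07)[:2].round(4),'z.032',plane(c,e,.032)[:2].round(4))
s=read_camera('scene')['image']
A=cv2.resize(im[110:260,80:450],None,fx=2,fy=2,interpolation=cv2.INTER_CUBIC)
B=cv2.resize(s[140:290,70:430],None,fx=2,fy=2,interpolation=cv2.INTER_CUBIC)
W=np.zeros((600,740,3),np.uint8);W[:300,:740]=A;W[300:,:720]=B
cv2.imwrite('pics/crop1.png',W[:,:,::-1])
E
```

```text
cream (406, 213, 28, 29) ell [419.6 227.1] [27.3 28.5] z.07 [ 0.463  -0.2797] z.032 [ 0.4612 -0.2954]
cream (296, 194, 20, 19) ell [305.5 203. ] [18.6 19. ] z.07 [ 0.5157 -0.0629] z.032 [ 0.5169 -0.0665]
cream (187, 179, 19, 19) ell [195.9 188. ] [18.3 18.5] z.07 [0.5506 0.1463] z.032 [0.5538 0.1545]
cream (97, 165, 19, 20) ell [106.  174.3] [17.7 18.2] z.07 [0.5834 0.3266] z.032 [0.5884 0.3448]
cream (348, 128, 18, 19) ell [356.6 137.1] [17.2 17.7] z.07 [ 0.6397 -0.1663] z.032 [ 0.6478 -0.1756]
cream (0, 43, 33, 40) ell [16.  62.3] [35.1 40.8] z.07 [0.8316 0.5349] z.032 [0.8505 0.5649]
blue (304, 152, 20, 22) ell [313.7 161.8] [18.5 19.5] z.07 [ 0.5941 -0.0815] z.032 [ 0.5997 -0.0861]
```

View pics/crop1.png

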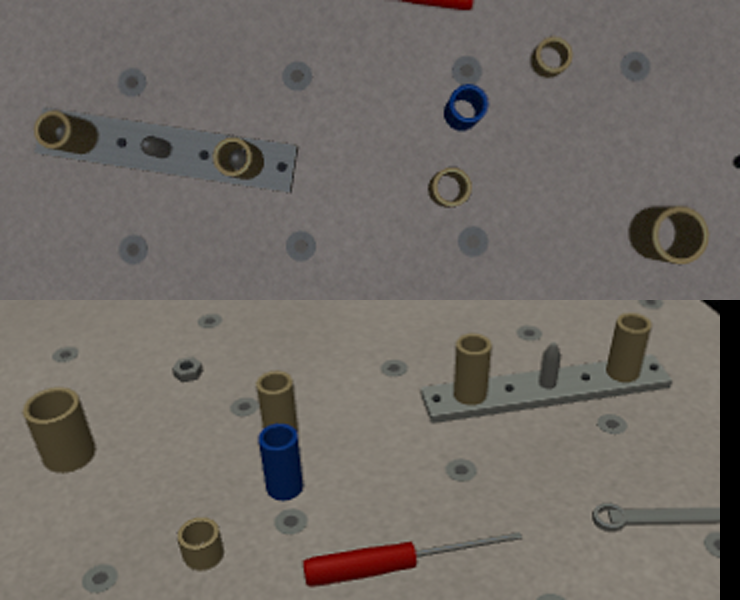

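The crop shows the choice is right: cream, tall and narrow at top (305,203) and scene (208,185), behind the blue one. Bare stud is the middle one. Now I get the stud position from several cues, and cross-check the sleeve in two views.

```bash
python3 - <<'E'
from bench import env, read_camera
from h import *
c=read_camera('top');s=read_camera('scene')
a=plane(c,(195.9,188),.082);b=plane(c,(106,174.3),.082)
print('fitted',a,b,np.linalg.norm(a-b),'mid',(a+b)/2)
def rims(cam,nm):
    h=cv2.cvtColor(cam['image'],cv2.COLOR_RGB2HSV)
    return h
mid=(a+b)/2
for P,n in [((mid[0],mid[1],.067),'tip'),((mid[0],mid[1],.012),'foot'),(a,'fa'),(b,'fb'),((.5157,-.0629,.07),'sleeve top'),((.5157,-.0629,0),'sl foot'),((.5941,-.0815,.07),'blue')]:
    print(n,'top',proj(c,P)[0].round(1),'scene',proj(s,P)[0].round(1))
im=cv2.resize(s['image'][140:250,180:420],None,fx=3,fy=3,interpolation=cv2.INTER_CUBIC);cv2.imwrite('pics/s2.png',im[:,:,::-1])
im=cv2.resize(c['image'][150:220,80:330],None,fx=3,fy=3,interpolation=cv2.INTER_CUBIC);cv2.imwrite('pics/t2.png',im[:,:,::-1])
d=b-a;print('bar dir deg',np.degrees(np.arctan2(d[1],d[0])))
E
```

```text
fitted [0.54963234 0.1437398  0.082     ] [0.58186395 0.3207172  0.082     ] 0.17988851492121047 mid [0.56574814 0.2322285  0.082     ]
tip top [152.8 181.8] scene [346.6 161.1]
foot top [161.5 184.2] scene [343.6 181. ]
fa top [195.9 188. ] scene [306.6 160.9]
fb top [106.  174.3] scene [387.  150.2]
sleeve top top [305.4 203. ] scene [207.1 180. ]
sl foot top [302.4 204.1] scene [210.5 205.3]
blue top [313.7 161.8] scene [208.9 206.9]
bar dir deg 79.67826390529055
```

View pics/s2.png

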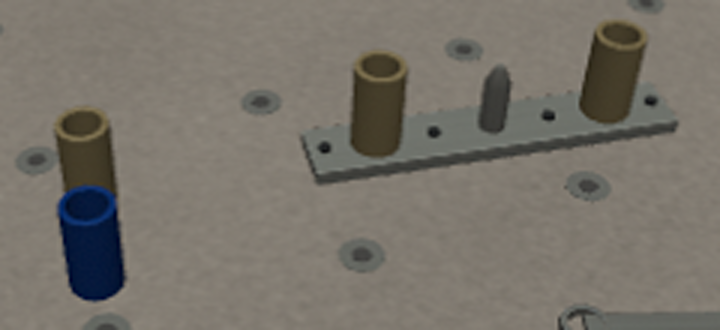

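View pics/t2.png

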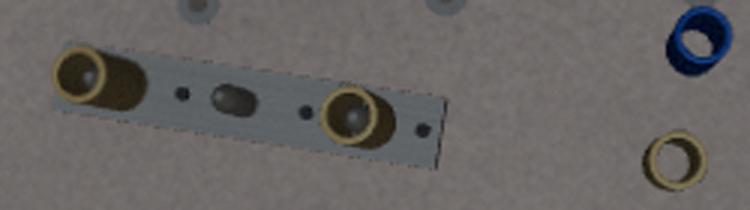

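Two-view checks agree: fitted sleeves are 179.9 mm apart (should be 180), so the stud is at about (0.566, 0.232). The sleeve is at about (0.516, -0.063), and the same small bias appears on everything in the scene view. The current yaw suits both pick and place. Moving over the sleeve.

Request:
{"method": "drive_tool", "body": {"deltas": [{"translation": [0.1, -0.087, 0]}, {"translation": [0.1, -0.087, 0]}, {"translation": [0.1, -0.087, 0]}, {"translation": [0.1, -0.087, 0]}, {"translation": [0.1, -0.087, 0]}, {"translation": [0.1, -0.087, 0]}, {"translation": [0.1, -0.087, 0]}, {"translation": [0.1, -0.087, 0]}], "grip": 1, "squeeze": 40}}

```text
schema error: expected keys translation, yaw
```

Request:
{"method": "drive_tool", "body": {"deltas": [{"translation": [0.1, -0.087, 0]}, {"translation": [0.1, -0.087, 0]}, {"translation": [0.1, -0.087, 0]}, {"translation": [0.05, -0.05, 0]}, {"translation": [0, 0, 0]}, {"translation": [0, 0, 0]}]}}

```text
schema error: expected keys translation, yaw
```

```bash
cat > w.py <<'E'
from bench import env, read_camera
from h import *
import sys
o=env.get_obs();c=read_camera('wrist');cv2.imwrite(f'pics/{sys.argv[1]}.png',c['image'][:,:,::-1])
hsv=cv2.cvtColor(c['image'],cv2.COLOR_RGB2HSV);m=cv2.inRange(hsv,(12,60,60),(32,255,255))
print(o['time'],o['tcp_pos'],o['eef_rot'].round(3).tolist(),o['ft_force'])
cs,_=cv2.findContours(m,cv2.RETR_EXTERNAL,cv2.CHAIN_APPROX_NONE)
for k in cs:
    if cv2.contourArea(k)>60: print(cv2.boundingRect(k))
P=[.5157,-.0629,.07];S=[.5657,.2322,.067]
print('sleeve top px',proj(c,P,o)[0],'stud tip',proj(c,S,o)[0])
R=o['eef_rot']
for n,q in (('sleeve',P),('stud',S)):
    print(n,'tool delta units',(R.T@(np.array([q[0],q[1],o['tcp_pos'][2]])-o['tcp_pos'])/.4).round(4))
E
python3 w.py w1
```

```text
0.35 [ 0.17674321 -0.59936826  0.23108867] [[0.959, 0.283, -0.0], [0.283, -0.959, 0.0], [-0.0, -0.0, -1.0]] [ 0.1575393  -0.08087219  0.34720795]
(402, 364, 12, 12)
sleeve top px [-332.80369647 -472.96609546] stud tip [-607.99817281 -560.52133364]
sleeve tool delta units [ 1.1921e+00 -1.0467e+00  4.0000e-04]
stud tool delta units [ 1.5207e+00 -1.7190e+00  6.0000e-04]
```

View pics/w1.png

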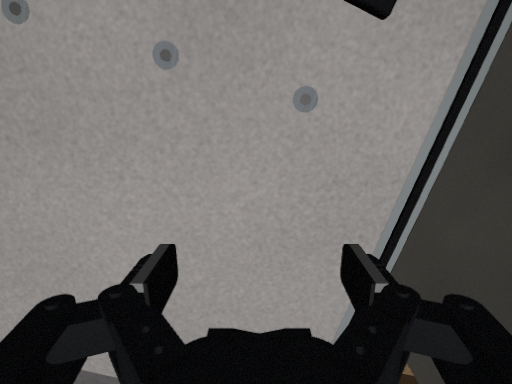

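The yaw key is required in every row. The arm has not moved, so I repeat the calls with it.

Request:
{"method": "drive_tool", "body": {"deltas": [{"translation": [0.1, -0.087, 0], "yaw": 0}, {"translation": [0.1, -0.087, 0], "yaw": 0}, {"translation": [0.1, -0.087, 0], "yaw": 0}, {"translation": [0.1, -0.087, 0], "yaw": 0}, {"translation": [0.1, -0.087, 0], "yaw": 0}, {"translation": [0.1, -0.087, 0], "yaw": 0}, {"translation": [0.1, -0.087, 0], "yaw": 0}, {"translation": [0.1, -0.087, 0], "yaw": 0}], "grip": 1, "squeeze": 40}}

```text
time: 1.4
tcp_pos: [0.4058, -0.2405, 0.2316]
eef_rot: [[0.959, 0.283, 0.001], [0.283, -0.959, -0.0], [0.001, 0.001, -1.0]]
ft_force: [0.4, -0.7, 0.5]
opening: 0.999
```

Request:
{"method": "drive_tool", "body": {"deltas": [{"translation": [0.1, -0.087, 0], "yaw": 0}, {"translation": [0.1, -0.087, 0], "yaw": 0}, {"translation": [0.1, -0.087, 0], "yaw": 0}, {"translation": [0.05, -0.05, 0], "yaw": 0}, {"translation": [0, 0, 0], "yaw": 0}, {"translation": [0, 0, 0], "yaw": 0}]}}

```text
time: 2.15
tcp_pos: [0.5036, -0.0834, 0.2312]
eef_rot: [[0.959, 0.283, -0.0], [0.283, -0.959, -0.0], [-0.001, 0.0, -1.0]]
ft_force: [0.3, -0.6, 0.1]
opening: 1.001
```

```bash
python3 w.py w2
```

```text
2.15 [ 0.50361757 -0.08342374  0.23119158] [[0.959, 0.283, -0.0], [0.283, -0.959, -0.0], [-0.001, 0.0, -1.0]] [ 0.33552402 -0.62793131  0.08278978]
(382, 236, 45, 41)
(228, 149, 34, 33)
(357, 60, 32, 35)
(30, 55, 39, 41)
sleeve top px [244.26436349 166.39281993] stud tip [-30.05140075  34.24932591]
sleeve tool delta units [ 0.0435 -0.0407 -0.    ]
stud tool delta units [ 3.724e-01 -7.128e-01 -3.000e-04]
```

View pics/w2.png

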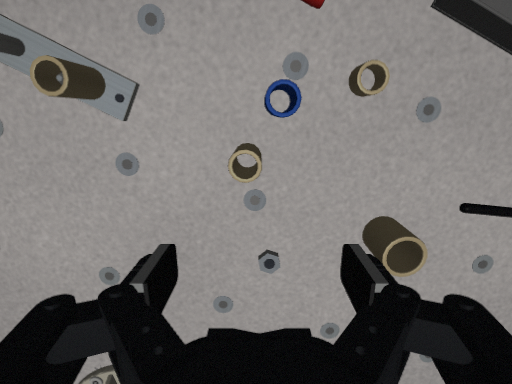

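The wrist view shows the sleeve rim at (245,166) against a predicted (244,166). The blue one is at (283,98), clear of the jaws. Moving over it and down.

Request:
{"method": "drive_tool", "body": {"deltas": [{"translation": [0.0435, -0.0407, 0], "yaw": 0}, {"translation": [0, 0, 0.1], "yaw": 0}, {"translation": [0, 0, 0.12], "yaw": 0}, {"translation": [0, 0, 0.1], "yaw": 0}, {"translation": [0, 0, 0.1], "yaw": 0}, {"translation": [0, 0, 0.06], "yaw": 0}, {"translation": [0, 0, 0.027], "yaw": 0}, {"translation": [0, 0, 0], "yaw": 0}]}}

```text
time: 3.2
tcp_pos: [0.5158, -0.0631, 0.0284]
eef_rot: [[0.959, 0.282, -0.001], [0.282, -0.959, 0.0], [-0.001, -0.0, -1.0]]
ft_force: [0.3, -0.2, 0.1]
opening: 0.999
```

```bash
python3 w.py w3
```

```text
3.2 [ 0.51583649 -0.06307909  0.02840168] [[0.959, 0.282, -0.001], [0.282, -0.959, 0.0], [-0.001, -0.0, -1.0]] [ 0.2544103  -0.17855733  0.10119534]
(217, 203, 87, 126)
(487, 93, 25, 14)
sleeve top px [259.26373306 295.75598047] stud tip [-558.9471244   -61.46090001]
sleeve tool delta units [-0.0002 -0.0005  0.    ]
stud tool delta units [ 0.3277 -0.6731 -0.    ]
```

View pics/w3.png

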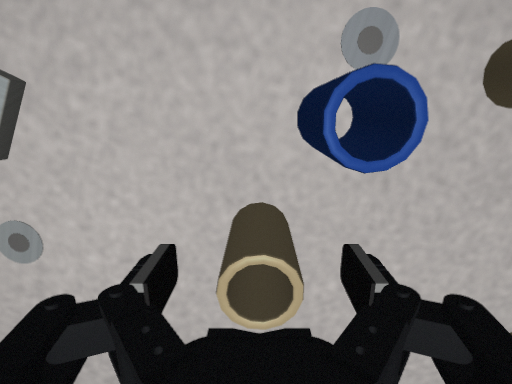

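The sleeve rim at (260,293) is centred between the pads, and the blue one is clear. Closing on it.

Request:
{"method": "drive_tool", "body": {"deltas": [{"translation": [0, 0, 0], "yaw": 0}, {"translation": [0, 0, 0], "yaw": 0}, {"translation": [0, 0, 0], "yaw": 0}, {"translation": [0, 0, 0], "yaw": 0}, {"translation": [0, 0, 0], "yaw": 0}, {"translation": [0, 0, 0], "yaw": 0}, {"translation": [0, 0, 0], "yaw": 0}], "grip": -1, "squeeze": 40}}

```text
time: 4.12
tcp_pos: [0.5166, -0.0625, 0.0292]
eef_rot: [[0.959, 0.283, 0.001], [0.283, -0.959, -0.0], [0.001, 0.0, -1.0]]
ft_force: [-1.8, 0.5, 5.6]
opening: 0.42
```

Request:
{"method": "drive_tool", "body": {"deltas": [{"translation": [0, 0, -0.05], "yaw": 0}, {"translation": [0, 0, -0.1], "yaw": 0}, {"translation": [0, 0, -0.1], "yaw": 0}, {"translation": [0, 0, -0.08], "yaw": 0}, {"translation": [0, 0, 0], "yaw": 0}]}}

```text
time: 4.75
tcp_pos: [0.5178, -0.0626, 0.163]
eef_rot: [[0.959, 0.283, 0.005], [0.283, -0.959, -0.001], [0.005, 0.002, -1.0]]
ft_force: [0.4, 0.2, -0.7]
opening: 0.423
```

```bash
python3 w.py w4
```

```text
4.75 [ 0.51782021 -0.06261197  0.16300849] [[0.959, 0.283, 0.005], [0.283, -0.959, -0.001], [0.005, 0.002, -1.0]] [ 0.36039684  0.22167711 -0.6566171 ]
(398, 252, 80, 77)
(216, 204, 87, 125)
(386, 71, 50, 42)
(0, 67, 83, 51)
sleeve top px [258.61362432 202.82684631] stud tip [-88.97659986  39.77947743]
sleeve tool delta units [-0.0053 -0.0008 -0.    ]
stud tool delta units [ 3.234e-01 -6.730e-01  2.000e-04]
```

View pics/w4.png

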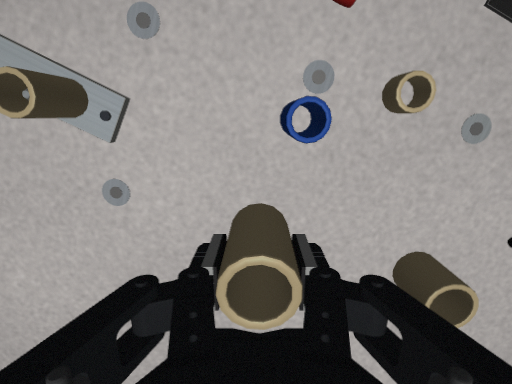

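The sleeve is held, with opening 0.42, and its rim is in the same place relative to the tool. The foot is about 134 mm up, so travelling to the stud clears everything.

Request:
{"method": "drive_tool", "body": {"deltas": [{"translation": [0.04, -0.08, 0], "yaw": 0}, {"translation": [0.06, -0.12, 0], "yaw": 0}, {"translation": [0.06, -0.13, 0], "yaw": 0}, {"translation": [0.06, -0.13, 0], "yaw": 0}, {"translation": [0.05, -0.11, 0], "yaw": 0}, {"translation": [0.04, -0.08, 0], "yaw": 0}, {"translation": [0.013, -0.023, 0], "yaw": 0}, {"translation": [0, 0, 0], "yaw": 0}]}}

```text
time: 5.8
tcp_pos: [0.5632, 0.2321, 0.1592]
eef_rot: [[0.959, 0.284, -0.002], [0.284, -0.959, -0.001], [-0.002, 0.0, -1.0]]
ft_force: [0.4, 0.0, -0.6]
opening: 0.422
```

Request:
{"method": "drive_tool", "body": {"deltas": [{"translation": [0, 0, 0.06], "yaw": 0}, {"translation": [0, 0, 0.05], "yaw": 0}, {"translation": [0, 0, 0], "yaw": 0}]}}

```text
time: 6.18
tcp_pos: [0.5624, 0.2302, 0.1148]
eef_rot: [[0.96, 0.282, -0.004], [0.282, -0.96, -0.002], [-0.004, 0.001, -1.0]]
ft_force: [-0.8, 0.3, -1.1]
opening: 0.418
```

```bash
python3 w.py w5; python3 - <<'E'
from bench import env, read_camera
from h import *
o=env.get_obs();t=read_camera('top');s=read_camera('scene')
p=np.array(o['tcp_pos']);print(p)
for z,n in((p[2]-.029+.07,'rim'),(p[2]-.029,'foot')): print(n,proj(s,[p[0],p[1],z]),proj(t,[p[0],p[1],z]))
a=cv2.resize(s['image'][90:220,260:430],None,fx=4,fy=4,interpolation=cv2.INTER_CUBIC);cv2.imwrite('pics/s5.png',a[:,:,::-1])
E
```

```text
6.175 [0.56244789 0.23023587 0.1147674 ] [[0.96, 0.282, -0.004], [0.282, -0.96, -0.002], [-0.004, 0.001, -1.0]] [-0.75299171  0.34746834 -1.06616126]
(324, 215, 71, 68)
(216, 204, 87, 125)
(102, 127, 84, 62)
sleeve top px [569.98762379 357.28269064] stud tip [257.92504808 213.64112265]
sleeve tool delta units [-0.3185  0.6703  0.0018]
stud tool delta units [ 0.0092 -0.0024 -0.    ]
[0.5633401  0.23080227 0.11596205]
rim [[350.92594551 124.44399521]] [[136.13498364 178.24382973]]
foot [[346.62680887 153.04750778]] [[150.06526669 182.03156598]]
```

View pics/w5.png

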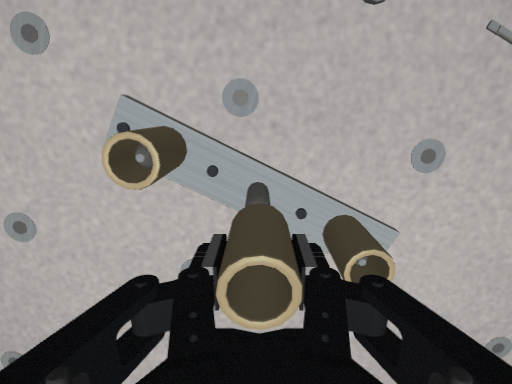

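View pics/s5.png

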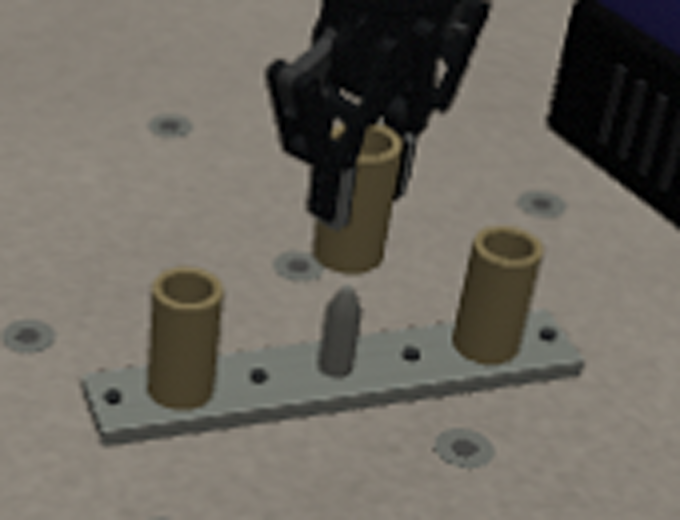

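The wrist view shows the stud directly under the sleeve's foot at (258,190), and the scene view agrees. I correct about 2.5 mm along tool x and settle before going down.

Request:
{"method": "drive_tool", "body": {"deltas": [{"translation": [0.007, -0.001, 0], "yaw": 0}, {"translation": [0, 0, 0], "yaw": 0}, {"translation": [0, 0, 0.02], "yaw": 0}, {"translation": [0, 0, 0], "yaw": 0}, {"translation": [0, 0, 0], "yaw": 0}]}}

```text
time: 6.95
tcp_pos: [0.5663, 0.2335, 0.1083]
eef_rot: [[0.959, 0.283, -0.0], [0.283, -0.959, -0.0], [-0.0, 0.0, -1.0]]
ft_force: [0.0, 0.2, -1.2]
opening: 0.421
```

```bash
python3 w.py w6; python3 - <<'E'
from bench import env, read_camera
from h import *
o=env.get_obs();s=read_camera('scene')
p=np.array(o['tcp_pos']);print(p,o['ft_force'])
a=cv2.resize(s['image'][90:220,260:430],None,fx=4,fy=4,interpolation=cv2.INTER_CUBIC);cv2.imwrite('pics/s6.png',a[:,:,::-1])
E
```

```text
6.95 [0.56634439 0.23346031 0.10828456] [[0.959, 0.283, -0.0], [0.283, -0.959, -0.0], [-0.0, 0.0, -1.0]] [ 0.04118237  0.20629608 -1.15113327]
(327, 223, 75, 65)
(216, 204, 87, 125)
(101, 133, 86, 66)
sleeve top px [578.9773155  369.09638936] stud tip [260.7751719  223.22585815]
sleeve tool delta units [-3.311e-01  6.748e-01  2.000e-04]
stud tool delta units [-0.0024  0.0026  0.    ]
[0.56647018 0.23350079 0.10841575] [ 0.73992236 -0.1731291  -0.8680426 ]
```

View pics/s6.png

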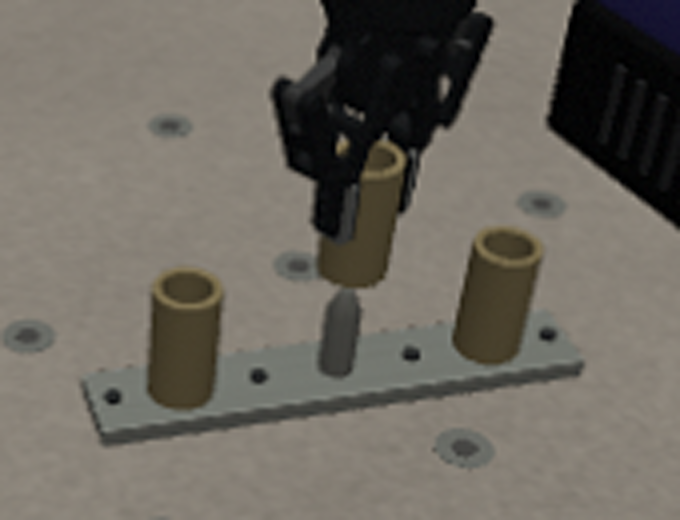

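View pics/w6.png

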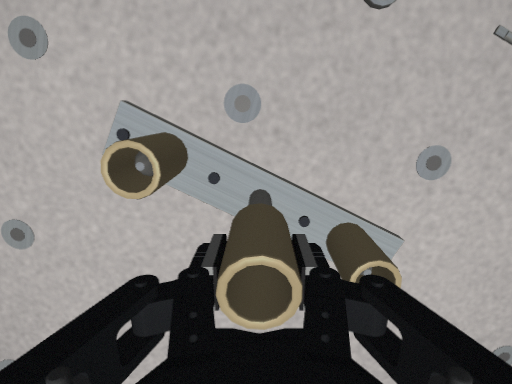

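Scene shows the foot about 5 crop px (~2 mm) right, i.e. +y, of the stud axis, and the pose readout says 1.3 mm +y. Correcting, then lowering in small steps.

Request:
{"method": "drive_tool", "body": {"deltas": [{"translation": [-0.0025, 0.004, 0], "yaw": 0}, {"translation": [0, 0, 0.02], "yaw": 0}, {"translation": [0, 0, 0.02], "yaw": 0}, {"translation": [0, 0, 0.02], "yaw": 0}, {"translation": [0, 0, 0.02], "yaw": 0}, {"translation": [0, 0, 0], "yaw": 0}, {"translation": [0, 0, 0], "yaw": 0}]}}

```text
time: 7.92
tcp_pos: [0.5661, 0.2317, 0.0765]
eef_rot: [[0.959, 0.283, 0.0], [0.283, -0.959, 0.0], [0.0, -0.0, -1.0]]
ft_force: [-0.0, -0.3, -0.7]
opening: 0.421
```

```bash
python3 w.py w7; python3 - <<'E'
from bench import env, read_camera
from h import *
o=env.get_obs();s=read_camera('scene')
p=np.array(o['tcp_pos']);print(p,o['ft_force'],o['torque'])
a=cv2.resize(s['image'][90:220,260:430],None,fx=4,fy=4,interpolation=cv2.INTER_CUBIC);cv2.imwrite('pics/s7.png',a[:,:,::-1])
E
```

```text
7.925 [0.56611857 0.23173127 0.07653893] [[0.959, 0.283, 0.0], [0.283, -0.959, 0.0], [0.0, -0.0, -1.0]] [-0.01705882 -0.29701729 -0.72503559]
(387, 321, 15, 17)
(334, 237, 90, 68)
(216, 204, 87, 125)
(63, 135, 112, 80)
sleeve top px [623.74391348 405.8369558 ] stud tip [258.49768299 242.26455254]
sleeve tool delta units [-3.293e-01  6.708e-01 -1.000e-04]
stud tool delta units [-0.0007 -0.0014 -0.    ]
[0.56623708 0.23173528 0.07673   ] [ 0.43579153 -0.55775586 -0.73846804] [0.01421982 0.03114188 0.0150868 ]
```

View pics/s7.png

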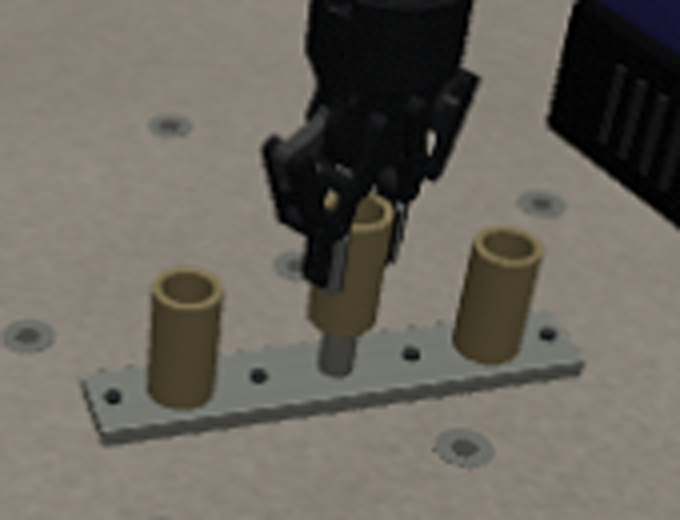

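The sleeve is over the stud tip with no contact force. Lowering the remaining 35 mm.

Request:
{"method": "drive_tool", "body": {"deltas": [{"translation": [0, 0, 0.02], "yaw": 0}, {"translation": [0, 0, 0.02], "yaw": 0}, {"translation": [0, 0, 0.02], "yaw": 0}, {"translation": [0, 0, 0.015], "yaw": 0}, {"translation": [0, 0, 0.008], "yaw": 0}, {"translation": [0, 0, 0.004], "yaw": 0}, {"translation": [0, 0, 0], "yaw": 0}, {"translation": [0, 0, 0], "yaw": 0}]}}

```text
time: 9.02
tcp_pos: [0.5661, 0.2317, 0.0419]
eef_rot: [[0.959, 0.283, 0.0], [0.283, -0.959, 0.0], [0.0, -0.0, -1.0]]
ft_force: [0.3, -1.1, -0.1]
opening: 0.418
```

Request:
{"method": "drive_tool", "body": {"deltas": [{"translation": [0, 0, 0.0025], "yaw": 0}, {"translation": [0, 0, 0], "yaw": 0}, {"translation": [0, 0, 0.002], "yaw": 0}, {"translation": [0, 0, 0], "yaw": 0}, {"translation": [0, 0, 0], "yaw": 0}]}}

```text
time: 9.65
tcp_pos: [0.5663, 0.2318, 0.0411]
eef_rot: [[0.959, 0.283, 0.001], [0.283, -0.959, 0.0], [0.001, -0.0, -1.0]]
ft_force: [-3.0, -1.7, 13.6]
opening: 0.42
```

```bash
python3 - <<'E'
from bench import env, read_camera
from h import *
o=env.get_obs();s=read_camera('scene')
p=np.array(o['tcp_pos']);print(p,o['ft_force'],o['torque'])
a=cv2.resize(s['image'][90:220,260:430],None,fx=4,fy=4,interpolation=cv2.INTER_CUBIC);cv2.imwrite('pics/s8.png',a[:,:,::-1])
E
```

```text
[0.5663106  0.23176789 0.04114831] [-3.02077044 -1.69128212 13.57569242] [-0.14742176  0.71493847  0.09533023]
```

View pics/s8.png

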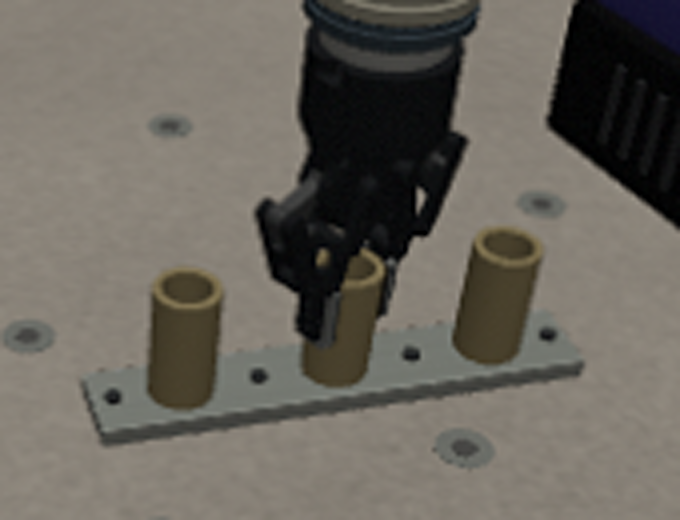

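Home: TCP is at 41.1 mm (expected 41) and the bar pushes back with 13.6 N. In the picture the foot is on the bar, level with its neighbours. Releasing to a partial opening, then straight up.

Request:
{"method": "drive_tool", "body": {"deltas": [{"translation": [0, 0, 0], "yaw": 0}, {"translation": [0, 0, 0], "yaw": 0}, {"translation": [0, 0, 0], "yaw": 0}, {"translation": [0, 0, 0], "yaw": 0}], "grip": 0.5}}

```text
time: 10.2
tcp_pos: [0.5659, 0.2316, 0.0397]
eef_rot: [[0.959, 0.283, -0.0], [0.283, -0.959, -0.0], [-0.0, 0.0, -1.0]]
ft_force: [0.3, 0.9, -0.1]
opening: 0.751
```

Request:
{"method": "drive_tool", "body": {"deltas": [{"translation": [0, 0, -0.03], "yaw": 0}, {"translation": [0, 0, -0.06], "yaw": 0}, {"translation": [0, 0, -0.1], "yaw": 0}, {"translation": [0, 0, -0.1], "yaw": 0}, {"translation": [0, 0, -0.1], "yaw": 0}, {"translation": [0, 0, 0], "yaw": 0}, {"translation": [0, 0, 0], "yaw": 0}, {"translation": [0, 0, 0], "yaw": 0}]}}

```text
time: 11.2
tcp_pos: [0.5652, 0.2313, 0.1948]
eef_rot: [[0.959, 0.283, -0.002], [0.283, -0.959, -0.001], [-0.002, 0.0, -1.0]]
ft_force: [-0.9, 0.7, -0.5]
opening: 0.747
```

```bash
python3 w.py w9; python3 - <<'E'
from bench import env, read_camera
from h import *
s=read_camera('scene');cv2.imwrite('pics/s9.png',s['image'][:,:,::-1])
print(proj(s,[.5657,.2322,.082]),read_camera('top')['image'].shape)
o=env.get_obs();c=read_camera('wrist');print('wrist rim pred',proj(c,[.5657,.2322,.082],o))
t=read_camera('top')['image'];m=cv2.inRange(cv2.cvtColor(t,cv2.COLOR_RGB2HSV),(12,60,60),(32,255,255))
for k in cv2.findContours(m,0,1)[0]:
    if cv2.contourArea(k)>60: print(cv2.boundingRect(k))
E
```

```text
11.2 [0.5652327  0.23133451 0.19480267] [[0.959, 0.283, -0.002], [0.283, -0.959, -0.001], [-0.002, 0.0, -1.0]] [-0.88617281  0.73265234 -0.47485979]
(320, 195, 37, 52)
(240, 162, 38, 49)
(150, 129, 42, 41)
sleeve top px [495.13093609 301.26381003] stud tip [258.4044664  188.81408061]
sleeve tool delta units [-0.3268  0.6705  0.0008]
stud tool delta units [ 0.0017 -0.0017 -0.    ]
[[347.48641807 155.41431691]] (384, 512, 3)
wrist rim pred [[258.4394402  193.27373199]]
(406, 213, 28, 29)
(187, 179, 19, 19)
(141, 172, 20, 19)
(348, 128, 18, 19)
(13, 43, 20, 28)
```

View pics/s9.png

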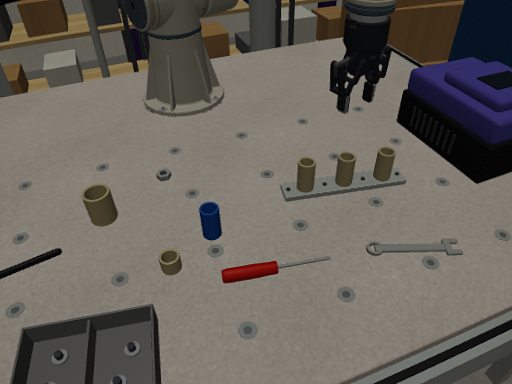

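View pics/w9.png

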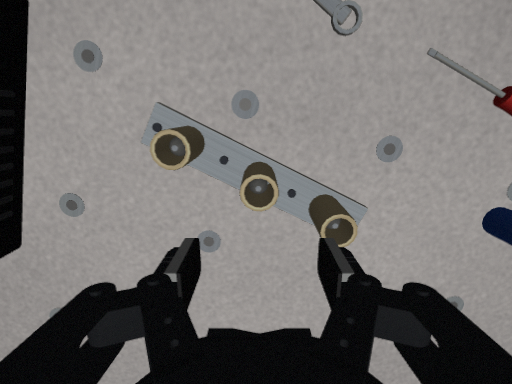

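The sleeve's rim is at wrist (259,193), exactly where predicted, and it stands level with its neighbours with the stud visible inside. The short and wide sleeves have the same bounding boxes as at the start. The gripper is clear, so I'm handing in.

```bash
python3 -c "
from bench import env
print(env.hand_in())"
```

```text
the job is handed in; nothing more can be done
None
```

The tall narrow cream sleeve is on the bare middle stud, and I handed the job in at about 11 s on the robot's clock. I lowered it over the stud and held it until the bar pushed back with 13.6 N, with the TCP at 41.1 mm against 41 mm expected. Then I released it and lifted straight up.

- **Sleeve position:** after release its rim was at wrist pixel (259,193), against a predicted (258,193). It stands level with the two fitted sleeves.
- **Other sleeves:** the short and wide sleeves' pixel boxes in the top view are the same as at the start. The blue look-alike still stood in its original place in the scene view.
- **Robot at hand-in:** the gripper was clear of everything, about 195 mm up.
- **Corrections and disagreements:** above the stud I corrected a 2–3 mm offset in two steps. The scene view read about 1–1.5 px lower than the top view throughout, which is within calibration. My first two move calls were refused because each row needs a "yaw" value; nothing had moved.

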